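# Pull a snap-in port plug with the fork puller

### The job

The small white bench reader has two ports, each closed by a snap-in plug. With the steel fork puller, not with the fingers, hook the round-headed plug: slide the fork under its head until the slot just stops against the stem, then pull straight up until the plug pops out and comes away on the fork, keeping the puller upright and forcing nothing. Set the puller down in the steel tray together with the plug and let go; leave the square-headed plug in its port and do not knock over or shove the vials and the carton.

Things in the scene. Friction and masses are not known exactly. Their poses are not given: they have to be found in the camera images.
- puller_grip (a point): Centre of the puller's black handle. The steel puller stands upright on its flat fork, 0.13 to 0.23 kg; z up, x to the fork's open mouth. Handle block 28 (x) x 16 (y) x 49 mm, 58 to 107 mm above the fork's underside, this point at 84: take it across the 16 mm. A bridge (50 to 58 mm up) runs back to a column (x -44 to -34 mm, 18 mm wide) on the fork's rear; open to the front and sides.
- puller_foot (a point): Point on the handle's axis, 84 mm below puller_grip, at the fork's underside; same axes. Fork plate 4 mm thick, 42 wide; its slot, 17 wide, opens to +x and ends 8.5 behind the slot's centre; tips 25 ahead of that centre, the last 8 thinned from above to 2.6; rear end 56 behind. The plate is clamped stiffly, its slot's centre 11 mm behind to 11 ahead of this point: differs each time, not measured.
- plug_round_head (a point): Mid-height centre of the plug's grey round head, 36 mm across, 10 high, lower rim bevelled 2.5; stem 14 across; z up. Seated, its underside is 5.5 mm above the deck (1.5 mm to spare for the fork). 25 mm of stem below the head, a bulb at its foot held by sprung balls: pops free after about 5 mm of pull at 8 to 20 N, clear of the port after 20. 30 g; hangs loosely on the fork. Either port.
- plug_square_head (a point): Centre of the square head (34 x 34 x 10 mm) of the other plug, otherwise alike; stays in its port. The ports are 90 mm apart.
- reader: Fixed bench reader: white housing, flat bare aluminium deck 130 (x) x 200 (y) mm, 55 mm above the table. Origin at the middle of its underside, z up, x from its front (display, buttons) to its rear. Ports at x = +12, y = -45 and +45 mm. The fork can be laid on the deck before a plug, mouth toward +x, and slid to it.
- tray: Steel tray, fixed, outside 150 (x) x 130 (y) mm, walls 3 mm thick and 20 mm high (a round rim bead reaches 22 mm high and 80 x 70 mm from the centre), floor 3 mm above the table. Origin at the middle of its underside, on the table.
- vial_a: Small glass vial standing upright, 17 mm across, 40 mm high; origin at the middle of its underside. Bystander.
- vial_b: A second such vial. Bystander.
- carton: Small carton 86 x 67 x 25 mm lying flat; origin at the middle of its underside. Bystander.
Things that resemble listed ones, but are neither listed nor needed, are in the scene too. What is shaped like the part that bears plug_round_head but blue is not meant.

How it is judged:
By the outcome, as a careful person would: the job done as asked, in the order asked, and still so for the second after the job is handed in, with the robot touching nothing.
It also fails if it takes over 64 s, if anything falls off the work surface, if the arm or the gripper's body presses on something with over 40 N, if the wrist force passes 120 N, or if a joint passes its speed limit or range.

### The arm

A 7-joint arm with a two-finger parallel gripper is mounted at the origin on a cart in front of the work surface, level with it; the furniture and walls round the work are solid. World frame = base frame: x ahead of the robot, y to its left, z up, the work surface at z = 0. Lengths are in m, angles in degrees, forces in N, time in s.
With the tool pointing down it reaches from about 0.425 to 0.875 m from the base axis. Payload 4.7 kg.
Tool frame: the origin (TCP) lies at the very end of the fingers, on their centre line; the grasp point (between the pads) lies 19 mm behind it; z points along the fingers, y is the line along which they close (so a half turn about z gives the same grasp; the last joint's range is limited). The gripper opens to 87 mm and grips with 3 to 60 N. Pads are 19 mm wide; open, the fingers measure 117 mm over their backs; the gripper's body (75 mm by 190 mm) begins 51 mm behind the grasp point.
Start: joints at [70.995, 18.392, -4.016, 83.108, 1.295, 78.541, -3.26], TCP at [0.22, -0.612, 0.223] pointing down, gripper open.
Joint ranges: [-163.93, 163.93], [-17.29, 119.83], [-79.2, 71.16], [3.27, 140.29], [-89.18, 269.18], [5.43, 117.66], [-154.24, 154.24]. Speed limits (degrees/s): [147.25, 147.25, 180, 180, 180, 180, 180].

### API

Orientations are given as [roll, pitch, yaw] about the fixed x, y, z axes, in that order (R = Rz(yaw) Ry(pitch) Rx(roll)).
In Python, from cell import get_obs, read_camera, sign_off, silhouettes gives the robot as it stands.
- The arm moves only by the tool play_rows, never from a script. Its argument "steps" is a list that holds one entry, the list of rows, each a list of 7 numbers: the shift along the tool's x, y, z in m, then the turn, a rotation vector about the tool's x, y, z in rad, then the finger opening in m, from 0 to 0.087. A call has 1 to 12 rows; each row shifts and turns the commanded pose from where the row before left it, along the tool's axes as they then stand; what a row does not reach is not made up. A row lasts 1/10 s, in which the tool goes at most 50 mm and 8.59 degrees, less where a joint would pass 70% of its speed; a pose out of reach is approached as far as the arm can. A call is refused whole if a number of a shift passes 0.05 or a number of a turn 0.15, either way. A call with a gripper value outside its range is refused whole. The fingers move at their own pace and stop on an object; "force" is the grip in N (left out, the last holds). Time passes only in rows, so rows that do not move let the fingers close. It gives the time, the measured TCP pose, the force, the opening and the grip force at its end, in the units of the state.
- get_obs(): the state, without advancing time (a new reading comes with each control period).
- read_camera(name): name is "scene" or "top" or "wrist"; returns a dict with "frame" (384x512x3 uint8, red, green, blue), "intrinsics" (3x3 intrinsics, pixels), "view" (4x4, takes a point from world to camera coordinates). Camera axes: x right, y up, looking along -z (the intrinsics and any distortion apply to the point x, -y, -z); pixel columns grow to the right and rows downward; lengths in m; the calibration is good to about 2 mm. A picture is of the moment at which its call begins. There is no depth.
- sign_off(): hands the job in; it is judged then, once.
Trained networks look in the newest picture that a camera, given by its name, has taken for a name from the list of things; names that differ only in an ending like _2 or _b are one class to them, and where a whole thing is asked for, a point or a joint stands for the part that bears it (a point fixed in the world has none). Each returns a list of dicts, best first, with "p" (0 to 1); they miss things now and then, are a little off and sometimes report something else, mostly with a low value. They report only what shows in the picture. A call takes as long as a camera call. They do not tell look-alikes from the thing itself.
- silhouettes(camera, name): "pixels" (384x512 bool, what is visible of it) and "extent" ([left, top, right, bottom] in pixels, round what is visible of it).
The state is a dict: "time_s": time; "qpos": joint angles; "joint_velocities": joint speeds; "effort": joint torques, N m; "tool_pos": TCP position; "tool_rot": TCP orientation; "force": force on the tool from outside, world axes, zero at the start; "wrist_torque": the same for the moment, N m; "grip_width": finger opening in m; "grasp_force": force on a finger pad.
Only numpy, scipy, OpenCV 4.12 (cv2) and the standard library are available. Lean on these libraries where they do the work, as an engineer would, in place of code of your own. Each camera call takes 0.05 s, during which the arm holds its last target. There are 200 camera calls.

## Working session

There is one attempt and no reset: what is moved stays moved. The work goes in short steps, Python scripts to look and compute and a tool call to move; the robot and the scene stay as the last step left them, time stands still between calls to the robot, and variables do not carry over. Pictures are saved under pics/ and viewed, at most 10 in all, crops included, and the job is handed in when it is done.

Besides the shell and the picture viewer there is one more tool, called after "Call:" by a JSON object that holds its "name" and its "arguments", one argument or row to a line. play_rows: Moves the arm, as the interface text tells. Its arguments: {"type":"object","properties":{"steps":{"type":"array","items":{"type":"array","items":{"type":"array","items":{"type":"number"}}}},"force":{"type":"number"}},"required":["steps"]}

```bash
mkdir -p pics; ls; cat > h.py <<'E'
import numpy as np,cv2
from cell import *
def cam(n):
    d=read_camera(n);return d['frame'],np.array(d['intrinsics']),np.array(d['view'])
def proj(P,K,V):
    P=np.atleast_2d(P);c=(V[:3,:3]@P.T).T+V[:3,3];c=c*[1,-1,-1];u=(K@c.T).T
    return u[:,:2]/u[:,2:]
def onz(px,z,K,V):
    d=np.linalg.inv(K)@[px[0],px[1],1];d=d*[1,-1,-1]
    R=V[:3,:3].T;o=-R@V[:3,3];w=R@d
    return o+w*(z-o[2])/w[2]
def save(n,f): cv2.imwrite('pics/'+n+'.png',f[...,::-1])
E
python3 - <<'E'
from h import *
print(get_obs())
ims=[]
for n in ('scene','top'):
    f,K,V=cam(n);ims.append(f);print(n,K.tolist(),V.round(4).tolist())
    for o in ('puller_grip','plug_round_head','plug_square_head','reader','tray','vial_a','carton'):
        for r in silhouettes(n,o):
            ys,xs=np.nonzero(r['pixels']);print(o,round(r['p'],2),r['extent'],xs.mean().round(1),ys.mean().round(1))
save('scene',cv2.resize(ims[0],(800,600)));save('top',cv2.resize(ims[1],(800,600)))
E
```

```text
pics
{'time_s': 0.0, 'qpos': array([70.996454  , 18.43927532, -4.01741423, 83.175883  ,  1.29663318,
       78.539336  , -3.26123522]), 'joint_velocities': array([-0.02756683,  0.04091576, -0.04018396,  0.05426076, -0.07700513,
        0.04485271, -0.13558612]), 'effort': array([-2.45021447e-04, -4.91285133e+01, -4.04187161e-01, -3.12530851e+01,
       -6.40695216e-02,  4.37557453e-02,  1.82603908e-04]), 'tool_pos': array([ 0.22007577, -0.61102178,  0.22145073]), 'tool_rot': array([-1.79890848e+02,  6.73336403e-03,  1.98142012e+01]), 'force': array([-0.11471601, -0.5936163 ,  0.26065488]), 'wrist_torque': array([ 0.0052503 ,  0.03276599, -0.02372359]), 'grasp_force': 0.0, 'grip_width': 0.0872144065595379}
scene [[392.76139944810006, 0.0, 260.027112235965], [0.0, 392.76139944810006, 184.5583898133571], [0.0, 0.0, 1.0]] [[-0.8414, -0.5402, 0.0185, 0.4496], [0.2986, -0.436, 0.849, -0.2139], [-0.4505, 0.7198, 0.5281, -0.9936], [0.0, 0.0, 0.0, 1.0]]
puller_grip 0.54 [303.1, 145.3, 327.8, 182.2] 314.5 165.3
plug_round_head 0.6 [186.8, 198.5, 199.1, 211.7] 192.0 200.9
plug_round_head 0.39 [
[... 358 characters left out ...]
96.0
top [[469.17780715413704, 0.0, 252.2697843610663], [0.0, 469.17780715413704, 187.25240977120538], [0.0, 0.0, 1.0]] [[0.009, -0.9999, 0.0054, -0.0215], [0.9884, 0.0098, 0.1517, -0.5402], [-0.1517, 0.004, 0.9884, -1.1034], [0.0, 0.0, 0.0, 1.0]]
puller_grip 0.73 [334.1, 203.1, 362.3, 237.5] 346.6 217.0
plug_round_head 0.61 [187.1, 120.8, 198.9, 137.0] 190.6 128.6
plug_round_head 0.45 [224.8, 151.1, 236.9, 167.2] 230.6 160.6
plug_square_head 0.55 [262.4, 155.4, 274.6, 176.8] 268.1 164.4
reader 0.8 [206.9, 139.7, 294.8, 199.1] 248.9 170.6
tray 0.79 [90.4, 190.2, 152.5, 263.6] 122.4 225.6
vial_a 0.56 [210.5, 237.7, 214.0, 240.9] 211.4 240.1
carton 0.59 [278.0, 227.4, 309.8, 268.5] 292.7 247.0
```

View pics/scene.png

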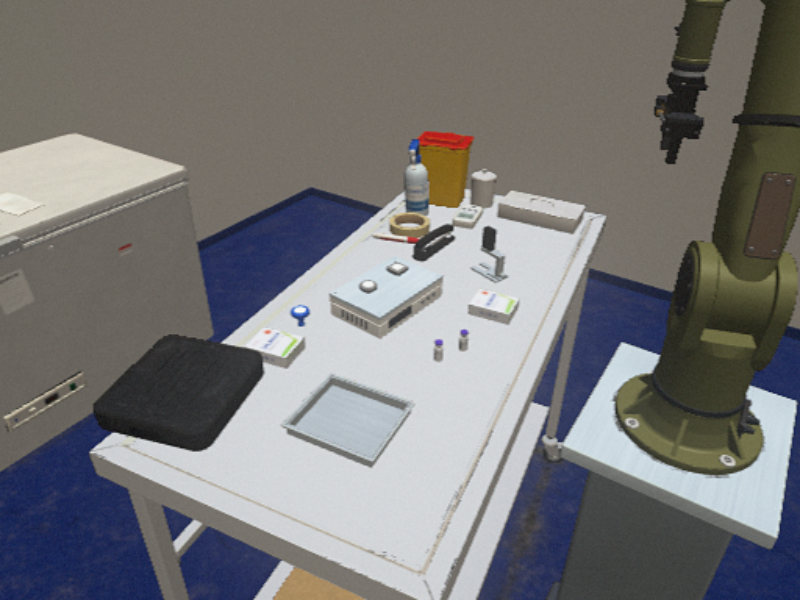

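View pics/top.png

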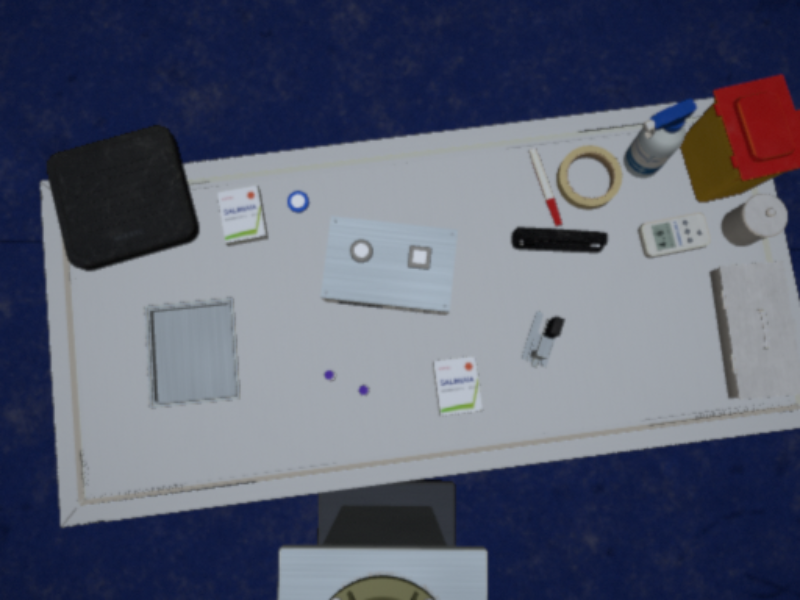

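The top picture (800 px scale) shows:
- Round-plug candidates: the grey round head on the reader (361,250) and the blue one lying on the table (299,200). The square head is at (420,257).
- Puller: (545,340), its mouth apparently pointing up in the image. The stapler (558,240) is only a dark look-alike.
- Choice: the grey head at (361,250) and the puller at (545,340).

```bash
cat > fit.py <<'E'
from h import *
from scipy.optimize import least_squares
E
python3 - <<'E'
from h import *
f,K,V=cam('top')
s=.64
def w(x,y,z): return onz((x*s,y*s),z,K,V).round(4)[:2]
print('round',w(361,250,.0655),'sq',w(420,257,.0655))
for c in [(331,217),(457,232),(449,313),(322,299)]: print('deck',w(*c,.055))
print('tray rim',[w(*c,.022) for c in [(146,305),(234,297),(241,400),(153,407)]])
print('vials',w(329,375,.04),w(364,390,.04)); print('carton',[w(*c,.025) for c in [(433,360),(473,357),(482,410),(441,415)]])
print('handle top',w(555,326,.107)); print('column foot',w(538,365,0.004),w(541,312,.004))
c=f[185:245,320:375];save('pul',np.hstack([cv2.resize(c,(550,600),interpolation=2)]))
E
```

```text
round [0.6025 0.0354] sq [ 0.5925 -0.0555]
deck [0.6571 0.0837]
deck [ 0.635  -0.1137]
deck [ 0.5073 -0.1009]
deck [0.5272 0.0947]
tray rim [array([0.5196, 0.3757]), array([0.5337, 0.2373]), array([0.3724, 0.2196]), array([0.3604, 0.3553])]
vials [0.4115 0.0826] [0.3892 0.0285]
carton [array([ 0.4369, -0.0781]), array([ 0.4422, -0.1406]), array([ 0.3604, -0.154 ]), array([ 0.3523, -0.0905])]
handle top [ 0.4832 -0.2517]
column foot [ 0.4318 -0.2463] [ 0.5168 -0.2529]
```

View pics/pul.png

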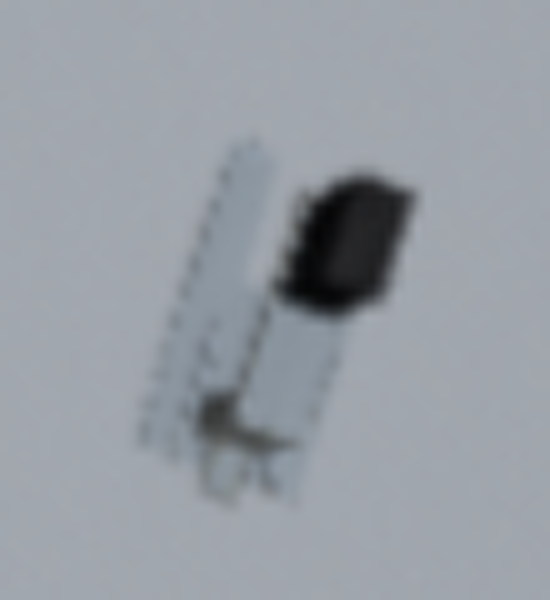

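Call:
{"name": "play_rows", "arguments": {
  "steps": [
    [[0,0,0,0,0,0.129,0.087],[0,0,0,0,0,0.129,0.087],[0,0,0,0,0,0.129,0.087],[0,0,0,0,0,0.129,0.087],[0,0,0,0,0,0.129,0.087]]
  ],
  "force": 30
}}

```text
time_s: 1.35
tool_pos: [0.2203, -0.6116, 0.2226]
tool_rot: [180.0, -0.0, -17.4]
force: [-0.5, -0.6, -0.5]
grip_width: 0.0868
grasp_force: 0.0
```

Call:
{"name": "play_rows", "arguments": {
  "steps": [
    [[0.011,-0.038,-0.003,0,0,0,0.087],[0.011,-0.038,-0.003,0,0,0,0.087],[0.011,-0.038,-0.003,0,0,0,0.087],[0.011,-0.038,-0.003,0,0,0,0.087],[0.011,-0.038,-0.003,0,0,0,0.087],[0.011,-0.038,-0.003,0,0,0,0.087],[0.011,-0.038,-0.003,0,0,0,0.087],[0.011,-0.038,-0.003,0,0,0,0.087],[0.011,-0.038,-0.003,0,0,0,0.087],[0.011,-0.038,-0.003,0,0,0,0.087],[0.011,-0.038,-0.003,0,0,0,0.087],[0,0,0,0,0,0,0.087]]
  ]
}}

```text
time_s: 2.55
tool_pos: [0.4629, -0.2413, 0.2565]
tool_rot: [-179.9, -0.1, -16.5]
force: [0.4, -0.0, -0.5]
grip_width: 0.0869
grasp_force: 0.0
```

```bash
python3 - <<'E'
from h import *
o=get_obs();print(o['time_s'],o['tool_pos'],o['tool_rot'],o['force'])
f,K,V=cam('wrist');print(K.tolist(),V.round(4).tolist());np.savez('w1',f=f,K=K,V=V)
for r in silhouettes('wrist','puller_grip'):
    ys,xs=np.nonzero(r['pixels']);print(round(r['p'],2),r['extent'],xs.mean().round(1),ys.mean().round(1))
save('w1',f)
E
```

```text
2.55 [ 0.46294491 -0.241265    0.25647833] [-1.79851353e+02 -1.34028170e-01 -1.65387311e+01] [ 0.39424115 -0.01242427 -0.51356125]
[[320.23000391909625, 0.0, 250.58503411179663], [0.0, 320.23000391909625, 187.84094647100687], [0.0, 0.0, 1.0]] [[-0.2844, -0.9587, -0.0032, -0.099], [0.9189, -0.2716, -0.286, -0.4471], [0.2733, -0.0843, 0.9582, -0.5694], [0.0, 0.0, 0.0, 1.0]]
0.68 [235.1, 112.6, 270.7, 185.4] 254.0 147.2
```

View pics/w1.png

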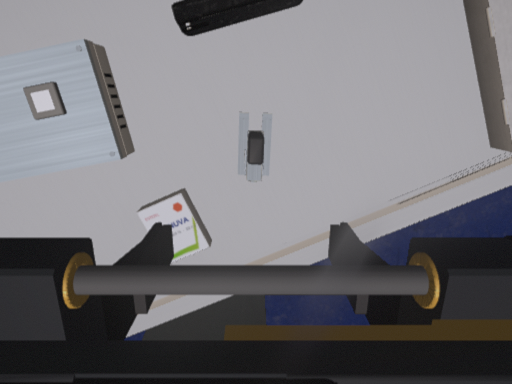

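The wrist picture shows the puller standing upright with its mouth toward the top of the image. The fork tips are at about (244,112) and (267,112), the handle at (256,147). I'll enlarge it to measure.

```bash
python3 - <<'E'
from h import *
d=np.load('w1.npz');c=d['f'][105:190,215:300];save('w1c',cv2.resize(c,(595,595),interpolation=cv2.INTER_CUBIC))
E
```

```text
(no output)
```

View pics/w1c.png

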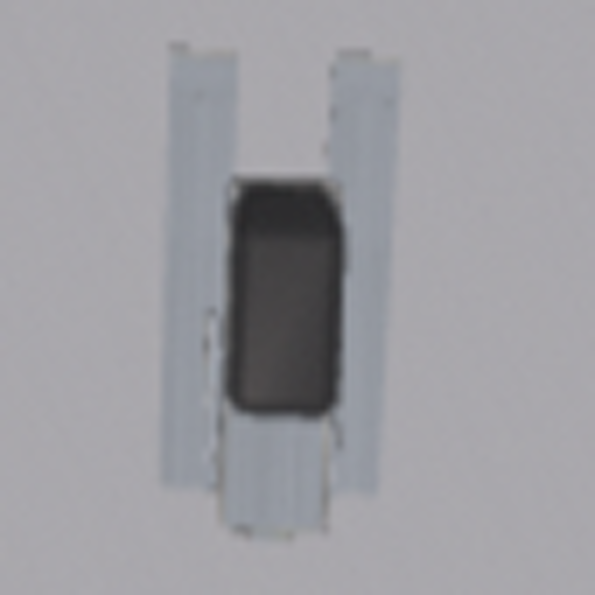

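```bash
cat > fit.py <<'E'
from h import *
from scipy.optimize import least_squares
d=np.load('w1.npz');K,V=d['K'],d['V'];print('cam',-V[:3,:3].T@V[:3,3])
px=np.array([(169,50),(238,52),(332,57),(400,62),(161,487),(380,493)],float)
px=(px+.5)/7-.5+[215,105]
def model(p):
    x,y,a,s=p;R=np.array([[np.cos(a),-np.sin(a)],[np.sin(a),np.cos(a)]])
    L=np.array([(s+.025,.021,.0026),(s+.025,.0085,.0026),(s+.025,-.0085,.0026),(s+.025,-.021,.0026),(s-.056,.021,.004),(s-.056,-.021,.004),
     (.014,.008,.107),(.014,-.008,.107),(-.014,-.008,.107),(-.014,.008,.107),(.014,.008,.058),(.014,-.008,.058)])
    W=L.copy();W[:,:2]=L[:,:2]@R.T+[x,y];return proj(W,K,V)
# handle rear top edge and sides, column
h=lambda q:(np.array(q,float)+.5)/7-.5+[215,105]
def res(p):
    u=model(p);r=(u[:6]-px).ravel()
    rear=u[8:10].mean(0)-h((283,413)); lo=u[6:8].mean(0)
    fr=min(u[6:8,1].mean(),u[10:12,1].mean())-h((0,180))[1]
    return np.r_[r,rear,fr]
o=least_squares(res,[.47,-.25,-.3,0]);p=o.x
print(p[:2],np.degrees(p[2]),'s',p[3],o.fun.round(1));print((((model(p)-[215,105])+.5)*7).round())
E
python3 fit.py
```

```text
cam [ 0.53828265 -0.26435444  0.41746854]
[ 0.48545848 -0.25254729] -18.326047084808998 s 0.004703896831261754 [-0.   0.1  0.   0.1  0.  -0.1  0.2 -0.5 -0.2  0.2  0.1  0.3 -0.1  0.4
 -0.4]
[[169.  51.]
 [239.  54.]
 [333.  57.]
 [402.  59.]
 [160. 489.]
 [381. 496.]
 [232. 216.]
 [348. 219.]
 [339. 418.]
 [226. 415.]
 [236. 176.]
 [336. 179.]]
```

Call:
{"name": "play_rows", "arguments": {
  "steps": [
    [[0.013,0.002,0,0,0,0.031,0.06],[0.012,0.0015,0.03,0,0,0,0.06],[0,0,0.04,0,0,0,0.06],[0,0,0.04,0,0,0,0.06],[0,0,0.02,0,0,0,0.06],[0,0,0,0,0,0,0.06],[0,0,0,0,0,0,0.06]]
  ]
}}

```text
time_s: 3.35
tool_pos: [0.4814, -0.2603, 0.126]
tool_rot: [180.0, -0.0, -19.0]
force: [0.5, -0.8, 0.4]
grip_width: 0.0601
grasp_force: 0.0
```

Call:
{"name": "play_rows", "arguments": {
  "steps": [
    [[0.0015,-0.0085,0,0,0,-0.01,0.05],[0,0,0.02,0,0,0,0.05],[0,0,0.02,0,0,0,0.05],[0,0,0.02,0,0,0,0.05],[0,0,0,0,0,0,0.05],[0,0,0,0,0,0,0.05]]
  ]
}}

```text
time_s: 3.95
tool_pos: [0.487, -0.2514, 0.067]
tool_rot: [180.0, -0.1, -18.3]
force: [-0.2, 0.7, 0.9]
grip_width: 0.0499
grasp_force: 0.0
```

Call:
{"name": "play_rows", "arguments": {
  "steps": [
    [[0,0,0,0,0,0,0.01],[0,0,0,0,0,0,0.01],[0,0,0,0,0,0,0.01],[0,0,0,0,0,0,0.01],[0,0,0,0,0,0,0.01],[0,0,0,0,0,0,0.01],[0,0,0,0,0,0,0.01],[0,0,0,0,0,0,0.01]]
  ],
  "force": 40
}}

```text
time_s: 4.75
tool_pos: [0.486, -0.2514, 0.0656]
tool_rot: [180.0, -0.0, -18.3]
force: [-0.5, -0.4, 0.4]
grip_width: 0.0154
grasp_force: 40.0
```

Call:
{"name": "play_rows", "arguments": {
  "steps": [
    [[0,0,-0.01,0,0,0,0.01],[0,0,-0.025,0,0,0,0.01],[0,0,-0.035,0,0,-0.04,0.01],[0,0,-0.035,0,0,-0.06,0.01],[0,0,-0.025,0,0,-0.06,0.01],[0,0,-0.005,0,0,-0.048,0.01],[0,0,0,0,0,0,0.01]]
  ]
}}

```text
time_s: 5.45
tool_pos: [0.4867, -0.2514, 0.2025]
tool_rot: [179.9, -0.2, -6.4]
force: [1.7, -0.0, -2.3]
grip_width: 0.0158
grasp_force: 40.0
```

Call:
{"name": "play_rows", "arguments": {
  "steps": [
    [[0.001,-0.015,0,0,0,0,0.01],[0.002,-0.03,0,0,0,0,0.01],[0.002,-0.03,0,0,0,0,0.01],[0.002,-0.03,0,0,0,0,0.01],[0.002,-0.03,0,0,0,0,0.01],[0.002,-0.03,0,0,0,0,0.01],[0.002,-0.03,0,0,0,0,0.01],[0.002,-0.03,0,0,0,0,0.01],[0.002,-0.03,0,0,0,0,0.01],[0.002,-0.03,0,0,0,0,0.01],[0.001,-0.012,0,0,0,0,0.01],[0,0,0,0,0,0,0.01]]
  ]
}}

```text
time_s: 6.65
tool_pos: [0.5383, 0.0444, 0.1998]
tool_rot: [-180.0, 0.1, -6.2]
force: [0.2, -0.1, -0.9]
grip_width: 0.0157
grasp_force: 40.0
```

Call:
{"name": "play_rows", "arguments": {
  "steps": [
    [[0,0,0,0,0,0,0.01],[0,0,0,0,0,0,0.01],[0,0,0,0,0,0,0.01]]
  ]
}}

```text
time_s: 6.95
tool_pos: [0.539, 0.0398, 0.2004]
tool_rot: [180.0, 0.0, -6.6]
force: [0.7, -0.1, -0.7]
grip_width: 0.0157
grasp_force: 40.0
```

```bash
python3 - <<'E'
from h import *
o=get_obs();print(o['time_s'],o['tool_pos'],o['tool_rot'],o['force'])
f,K,V=cam('wrist');np.savez('w2',f=f,K=K,V=V,t=o['tool_pos'],r=o['tool_rot'])
for n in ('plug_round_head','plug_square_head','reader','puller_grip'):
  for r in silhouettes('wrist',n):
    ys,xs=np.nonzero(r['pixels']);print(n,round(r['p'],2),r['extent'],xs.mean().round(1),ys.mean().round(1))
save('w2',cv2.resize(f,(800,600),interpolation=cv2.INTER_CUBIC))
E
```

```text
6.95 [0.53900473 0.03978812 0.2003828 ] [ 1.79954579e+02  1.65485054e-02 -6.58987581e+00] [ 0.74880851 -0.05888905 -0.67250743]
plug_round_head 0.85 [225.0, 90.7, 264.8, 133.0] 243.9 110.1
plug_round_head 0.79 [102.2, 3.7, 141.7, 47.9] 122.9 26.1
plug_square_head 0.9 [325.0, 91.1, 367.5, 130.3] 344.4 108.6
reader 0.72 [181.0, 42.2, 407.4, 190.3] 293.1 115.1
puller_grip 0.91 [218.6, 163.7, 277.9, 310.2] 250.4 223.9
```

View pics/w2.png

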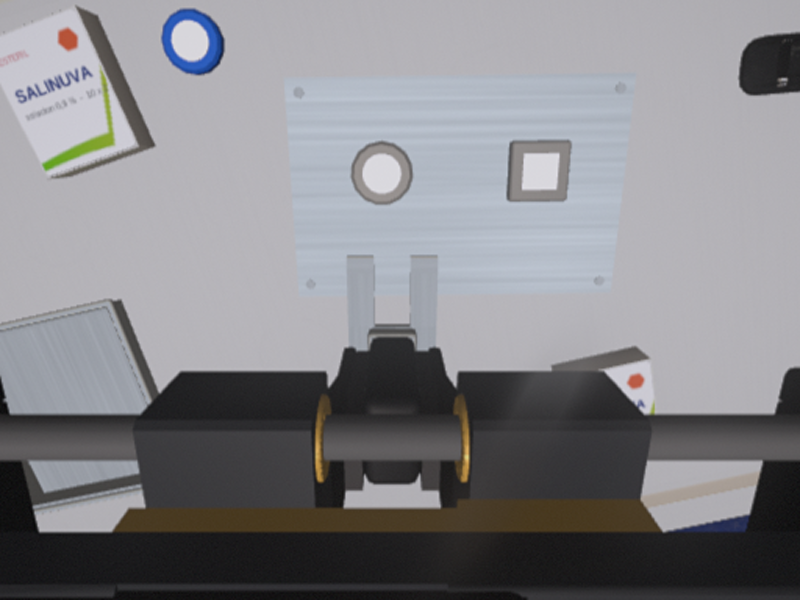

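The picture shows the grey round plug at (381,172), the square one at (540,170) and the blue look-alike at (192,41), all at 800 px scale. The fork tips are at (347–374,256) and (411–438,256), so the choice holds.

```bash
python3 - <<'E'
from h import *
d=np.load('w2.npz');K,V,t=d['K'],d['V'],d['t']
g=lambda x,y,z:onz(((x+.5)/1.5625-.5,(y+.5)/1.5625-.5),z,K,V)
D=[g(*c,.055)[:2] for c in [(286,76),(635,73),(612,290),(299,294)]];print('deck',np.round(D,4).tolist(),np.mean(D,0))
e=D[0]-D[1];e2=D[3]-D[2];yaw=[np.degrees(np.arctan2(-v[0],v[1])) for v in(e,e2)];print('yaw',yaw,np.linalg.norm(e),np.linalg.norm(e2))
pr=g(381.5,172.5,.0695)[:2];ps=g(540,170.5,.0695)[:2];v=pr-ps;print('plug',pr,ps,np.linalg.norm(v),np.degrees(np.arctan2(-v[0],v[1])))
zf=t[2]-.0656+.0026
T=[g(x,255.5,zf)[:2] for x in(347,374,411,438)];m=np.mean(T,0);print('tips',m,np.linalg.norm(T[0]-T[3]))
a=np.radians(-6.6);R=np.array([[np.cos(a),-np.sin(a)],[np.sin(a),np.cos(a)]])
print('tip rel tool',(m-t[:2])@R,'plug rel tool',(pr-t[:2])@R,'fork yaw',np.degrees(np.arctan2(*-(T[0]-T[3])[[0]],(T[0]-T[3])[1])))
E
```

```text
deck [[0.6605, 0.0858], [0.6395, -0.1101], [0.5125, -0.0986], [0.5327, 0.1001]] [ 0.58631002 -0.00571746]
yaw [np.float64(-6.119671090348733), np.float64(-5.81455713394047)] 0.19695468040947617 0.1997209333789527
plug [0.60244224 0.03819691] [ 0.59325077 -0.0511665 ] 0.08983486569056692 -5.872506465218381
tips [0.56879927 0.03588196] 0.0415429958386634
tip rel tool [ 0.03004605 -0.00045578] plug rel tool [0.06319998 0.00571066] fork yaw -6.57791300414262
```

Call:
{"name": "play_rows", "arguments": {
  "steps": [
    [[0,-0.0055,0,0,0,-0.01,0.01],[0,0,0.025,0,0,0,0.01],[0,0,0.025,0,0,0,0.01],[0,0,0.016,0,0,0,0.01],[0,0,0.004,0,0,0,0.01],[0,0,0,0,0,0,0.01],[0,0,0,0,0,0,0.01],[0,0,0,0,0,0,0.01]]
  ]
}}

```text
time_s: 8.0
tool_pos: [0.5406, 0.0473, 0.1318]
tool_rot: [-180.0, -0.1, -5.8]
force: [0.5, -0.4, -1.8]
grip_width: 0.0157
grasp_force: 40.0
```

```bash
python3 - <<'E'
from h import *
o=get_obs();print(o['time_s'],o['tool_pos'],o['tool_rot'],o['force'],o['wrist_torque'])
f,K,V=cam('wrist');np.savez('w3',f=f,K=K,V=V,t=o['tool_pos'],r=o['tool_rot'])
for n in ('plug_round_head',):
  for r in silhouettes('wrist',n): print(n,round(r['p'],2),r['extent'])
save('w3',cv2.resize(f[:240,130:390],(780,720),interpolation=cv2.INTER_CUBIC)[:600])
E
```

```text
8.0 [0.54063649 0.04727574 0.13176002] [-1.79991904e+02 -1.23545280e-01 -5.84795853e+00] [ 0.51199475 -0.44886733 -1.8303547 ] [ 0.04644755 -0.01704837 -0.00282757]
plug_round_head 0.77 [230.1, 92.9, 280.6, 147.4]
plug_round_head 0.65 [76.8, 0.9, 127.7, 37.5]
plug_round_head 0.53 [221.5, 312.3, 235.6, 327.9]
```

View pics/w3.png

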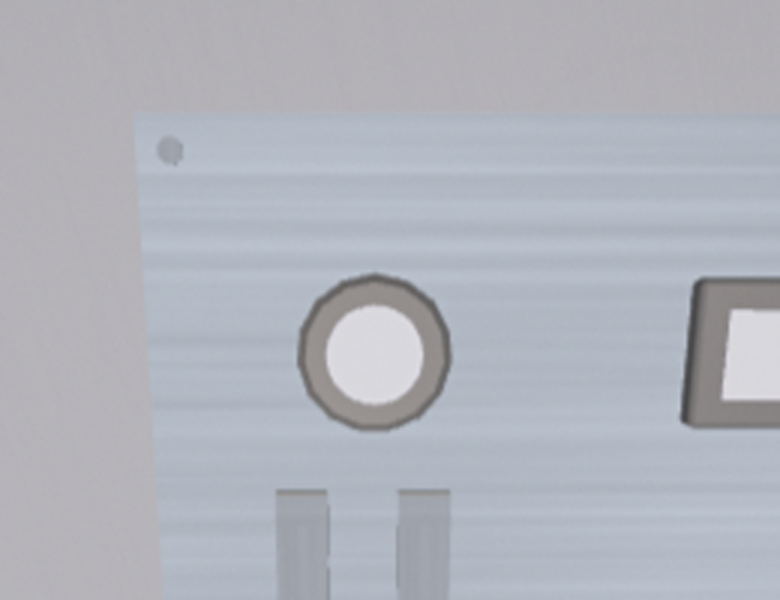

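The fork mid-line is at about x=363 and the plug centre at about x=375 in this crop, so a small offset to the right remains.

```bash
cat > m.py <<'E'
from h import *
d=np.load('w3.npz');K,V,t=d['K'],d['V'],d['t']
g=lambda x,y,z:onz(((x+.5)/3-.5+130,(y+.5)/3-.5),z,K,V)[:2]
zf=t[2]-.0656+.0026
pt=g(375,355,.0705);T=[g(x,490,zf) for x in(276,329,398,449.5)];m=np.mean(T,0)
a=np.radians(d['r'][2]);R=np.array([[np.cos(a),-np.sin(a)],[np.sin(a),np.cos(a)]])
print('plug',pt,'rel tool',(pt-t[:2])@R,'tip rel tool',(m-t[:2])@R,np.linalg.norm(T[0]-T[3]))
v=T[0]-T[3];print('fork yaw',np.degrees(np.arctan2(-v[0],v[1])))
E
python3 m.py
```

```text
plug [0.60200549 0.03813254] rel tool [ 0.06198122 -0.00284279] tip rel tool [ 0.0303964  -0.00016329] 0.04125470147008478
fork yaw -5.821889644163983
```

Call:
{"name": "play_rows", "arguments": {
  "steps": [
    [[0,0.0027,0.003,0,0,0,0.01],[0,0,0.003,0,0,0,0.01],[0,0,0.001,0,0,0,0.01],[0,0,0,0,0,0,0.01],[0,0,0,0,0,0,0.01],[0,0,0,0,0,0,0.01]]
  ]
}}

```text
time_s: 8.7
tool_pos: [0.5395, 0.0445, 0.1236]
tool_rot: [180.0, -0.0, -5.8]
force: [-1.0, -1.1, -2.8]
grip_width: 0.0156
grasp_force: 40.0
```

Call:
{"name": "play_rows", "arguments": {
  "steps": [
    [[0,0,0.001,0,0,0,0.01],[0,0,0.0005,0,0,0,0.01],[0,0,0,0,0,0,0.01],[0,0,0,0,0,0,0.01]]
  ]
}}

```text
time_s: 9.1
tool_pos: [0.5395, 0.0444, 0.122]
tool_rot: [180.0, -0.0, -5.9]
force: [0.2, 0.6, -1.0]
grip_width: 0.0157
grasp_force: 40.0
```

```bash
python3 - <<'E'
from h import *
for i in range(4):
    o=get_obs();print(o['time_s'],o['tool_pos'].round(4),o['tool_rot'].round(2),o['force'].round(2),o['wrist_torque'].round(3));
    if i<3: read_camera('wrist')
E
```

```text
9.1 [0.5395 0.0444 0.122 ] [179.99  -0.    -5.85] [ 0.25  0.61 -1.04] [ 0.06  -0.001  0.023]
9.15 [0.5394 0.0444 0.122 ] [179.99   0.    -5.85] [ 0.3  -0.91 -1.47] [0.021 0.032 0.046]
9.2 [0.5395 0.0444 0.1221] [179.99  -0.    -5.85] [-0.01  0.37 -2.6 ] [ 0.088 -0.015 -0.009]
9.25 [0.5395 0.0444 0.1221] [179.99  -0.    -5.86] [-0.6   0.32 -1.51] [0.015 0.002 0.016]
```

Call:
{"name": "play_rows", "arguments": {
  "steps": [
    [[0,0,0.0007,0,0,0,0.01],[0,0,0,0,0,0,0.01],[0,0,0,0,0,0,0.01]]
  ]
}}

```text
time_s: 9.55
tool_pos: [0.5394, 0.0444, 0.1213]
tool_rot: [180.0, 0.0, -5.9]
force: [0.5, 0.5, -1.0]
grip_width: 0.0156
grasp_force: 40.0
```

Call:
{"name": "play_rows", "arguments": {
  "steps": [
    [[0,0,0.0005,0,0,0,0.01],[0,0,0,0,0,0,0.01],[0,0,0,0,0,0,0.01]]
  ]
}}

```text
time_s: 9.85
tool_pos: [0.5395, 0.0444, 0.1208]
tool_rot: [180.0, -0.0, -5.9]
force: [0.3, -0.5, -2.5]
grip_width: 0.016
grasp_force: 40.0
```

Call:
{"name": "play_rows", "arguments": {
  "steps": [
    [[0,0,0.0005,0,0,0,0.01],[0,0,0,0,0,0,0.01],[0,0,0,0,0,0,0.01]]
  ]
}}

```text
time_s: 10.15
tool_pos: [0.5396, 0.0444, 0.1206]
tool_rot: [180.0, -0.0, -5.9]
force: [-0.9, -0.5, 1.1]
grip_width: 0.0156
grasp_force: 40.0
```

```bash
cat > r.py <<'E'
from h import *
L=[]
for i in range(4):
    o=get_obs();L.append(np.r_[o['force'],o['wrist_torque']])
    if i<3: F=cam('wrist')
print(o['time_s'],o['tool_pos'].round(4),o['tool_rot'].round(2),np.mean(L,0).round(2));np.savez('wl',f=F[0],K=F[1],V=F[2],t=o['tool_pos'],r=o['tool_rot'])
E
python3 r.py
```

```text
10.3 [0.5395 0.0444 0.1206] [ 1.7999e+02 -1.0000e-02 -5.8600e+00] [-0.83 -0.59  1.07  0.02  0.21  0.02]
```

Call:
{"name": "play_rows", "arguments": {
  "steps": [
    [[0,0,-0.0008,0,0,0,0.01],[0.004,0,0,0,0,0,0.01],[0.006,0,0,0,0,0,0.01],[0.006,0,0,0,0,0,0.01],[0.005,0,0,0,0,0,0.01],[0.004,0,0,0,0,0,0.01],[0,0,0,0,0,0,0.01],[0,0,0,0,0,0,0.01]]
  ]
}}

```text
time_s: 11.1
tool_pos: [0.5642, 0.0419, 0.121]
tool_rot: [-180.0, 0.0, -5.9]
force: [0.1, -0.7, -1.6]
grip_width: 0.016
grasp_force: 40.0
```

```bash
python3 r.py
```

```text
11.25 [0.5641 0.0419 0.1211] [ 1.7999e+02  1.0000e-02 -5.8500e+00] [-0.28  0.13 -1.8   0.03  0.01 -0.01]
```

Call:
{"name": "play_rows", "arguments": {
  "steps": [
    [[0.004,0,0,0,0,0,0.01],[0.004,0,0,0,0,0,0.01],[0.004,0,0,0,0,0,0.01],[0,0,0,0,0,0,0.01],[0,0,0,0,0,0,0.01]]
  ]
}}

```text
time_s: 11.75
tool_pos: [0.5763, 0.0406, 0.121]
tool_rot: [-180.0, 0.0, -5.9]
force: [0.3, 0.7, -2.1]
grip_width: 0.0158
grasp_force: 40.0
```

```bash
python3 r.py; python3 - <<'E'
from h import *
f=np.load('wl.npz')['f'];save('w4',cv2.resize(f[60:260,150:350],(600,600),interpolation=cv2.INTER_CUBIC))
E
```

```text
11.9 [0.5761 0.0407 0.1211] [ 1.80e+02  1.00e-02 -5.85e+00] [ 0.07  0.36 -2.12  0.04  0.   -0.04]
```

View pics/w4.png

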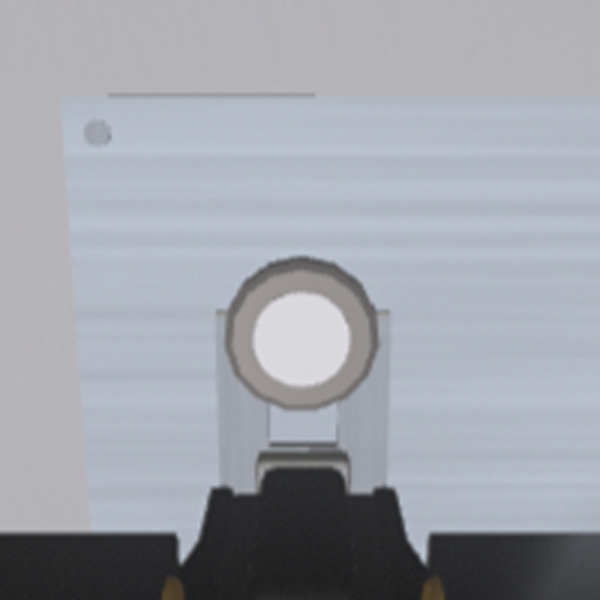

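The fork straddles the round plug and is centred on it: fork mid x≈303, head centre x≈301. Tips are under the head, so I continue.

Call:
{"name": "play_rows", "arguments": {
  "steps": [
    [[0.004,0,0,0,0,0,0.01],[0.004,0,0,0,0,0,0.01],[0.004,0,0,0,0,0,0.01],[0.004,0,0,0,0,0,0.01],[0.002,0,0,0,0,0,0.01],[0,0,0,0,0,0,0.01],[0,0,0,0,0,0,0.01]]
  ]
}}

```text
time_s: 12.6
tool_pos: [0.5941, 0.0389, 0.121]
tool_rot: [-180.0, 0.0, -5.8]
force: [-0.4, -0.4, -1.7]
grip_width: 0.0154
grasp_force: 40.0
```

```bash
python3 r.py
```

```text
12.75 [0.594  0.0388 0.1211] [ 1.7999e+02  1.0000e-02 -5.8500e+00] [-0.06  0.14 -1.61  0.04 -0.01  0.01]
```

Call:
{"name": "play_rows", "arguments": {
  "steps": [
    [[0.001,0,0,0,0,0,0.01],[0.001,0,0,0,0,0,0.01],[0,0,0,0,0,0,0.01],[0,0,0,0,0,0,0.01]]
  ]
}}

```text
time_s: 13.15
tool_pos: [0.5962, 0.0385, 0.1211]
tool_rot: [180.0, 0.0, -5.9]
force: [-0.3, -0.5, -2.1]
grip_width: 0.016
grasp_force: 40.0
```

```bash
python3 r.py
```

```text
13.3 [0.5961 0.0386 0.1211] [179.99   0.    -5.85] [ 0.03 -0.65 -2.3   0.03 -0.01 -0.  ]
```

Travel is 56.9 mm and the stop is expected near 59. From here I use fine steps.

Call:
{"name": "play_rows", "arguments": {
  "steps": [
    [[0.001,0,0,0,0,0,0.01],[0,0,0,0,0,0,0.01],[0,0,0,0,0,0,0.01]]
  ]
}}

```text
time_s: 13.6
tool_pos: [0.5972, 0.0384, 0.1211]
tool_rot: [180.0, 0.0, -5.9]
force: [-0.1, 0.1, -2.2]
grip_width: 0.0159
grasp_force: 40.0
```

Call:
{"name": "play_rows", "arguments": {
  "steps": [
    [[0.0007,0,0,0,0,0,0.01],[0,0,0,0,0,0,0.01],[0,0,0,0,0,0,0.01]]
  ]
}}

```text
time_s: 13.9
tool_pos: [0.5979, 0.0384, 0.1211]
tool_rot: [180.0, 0.0, -5.9]
force: [-0.4, 0.4, -1.6]
grip_width: 0.016
grasp_force: 40.0
```

Call:
{"name": "play_rows", "arguments": {
  "steps": [
    [[0.0005,0,0,0,0,0,0.01],[0,0,0,0,0,0,0.01],[0,0,0,0,0,0,0.01]]
  ]
}}

```text
time_s: 14.2
tool_pos: [0.5984, 0.0383, 0.1211]
tool_rot: [180.0, -0.0, -5.9]
force: [0.6, 1.3, -1.7]
grip_width: 0.0154
grasp_force: 40.0
```

```bash
python3 r.py
```

```text
14.35 [0.5983 0.0383 0.1211] [179.99   0.    -5.86] [-0.1   0.07 -1.39  0.02 -0.03 -0.01]
```

Call:
{"name": "play_rows", "arguments": {
  "steps": [
    [[0.0005,0,0,0,0,0,0.01],[0,0,0,0,0,0,0.01],[0,0,0,0,0,0,0.01]]
  ]
}}

```text
time_s: 14.65
tool_pos: [0.5989, 0.0383, 0.1211]
tool_rot: [180.0, 0.0, -5.9]
force: [-0.7, -0.9, -2.2]
grip_width: 0.0158
grasp_force: 40.0
```

Call:
{"name": "play_rows", "arguments": {
  "steps": [
    [[0.0005,0,0,0,0,0,0.01],[0,0,0,0,0,0,0.01],[0,0,0,0,0,0,0.01]]
  ]
}}

```text
time_s: 14.95
tool_pos: [0.5993, 0.0383, 0.1211]
tool_rot: [180.0, 0.0, -5.9]
force: [-0.1, 0.4, -1.8]
grip_width: 0.016
grasp_force: 40.0
```

```bash
python3 r.py
```

```text
15.1 [0.5993 0.0383 0.1211] [179.99   0.    -5.85] [-0.11  0.23 -1.49  0.03  0.01  0.  ]
```

Call:
{"name": "play_rows", "arguments": {
  "steps": [
    [[0.0005,0,0,0,0,0,0.01],[0,0,0,0,0,0,0.01],[0,0,0,0,0,0,0.01]]
  ]
}}

```text
time_s: 15.4
tool_pos: [0.5998, 0.0382, 0.1211]
tool_rot: [180.0, 0.0, -5.9]
force: [-0.8, -0.4, -2.3]
grip_width: 0.0159
grasp_force: 40.0
```

Call:
{"name": "play_rows", "arguments": {
  "steps": [
    [[0.0005,0,0,0,0,0,0.01],[0,0,0,0,0,0,0.01],[0,0,0,0,0,0,0.01]]
  ]
}}

```text
time_s: 15.7
tool_pos: [0.6001, 0.0382, 0.1211]
tool_rot: [180.0, 0.0, -5.9]
force: [-0.7, -0.5, -0.9]
grip_width: 0.0158
grasp_force: 40.0
```

```bash
python3 r.py; python3 - <<'E'
from h import *
f=np.load('wl.npz')['f'];save('w5',cv2.resize(f[60:260,150:350],(600,600),interpolation=cv2.INTER_CUBIC))
E
```

```text
15.85 [0.6002 0.0382 0.1211] [ 1.7999e+02  2.0000e-02 -5.8500e+00] [-0.97  0.03 -1.12  0.04  0.26  0.  ]
```

View pics/w5.png

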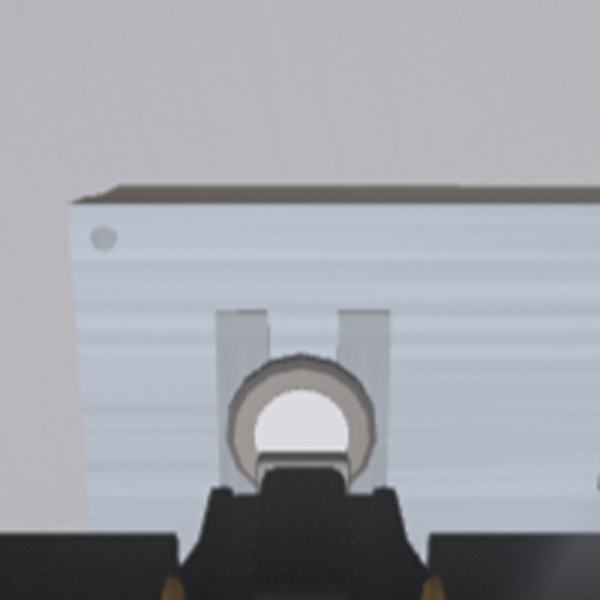

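The fork's slot has just stopped against the stem (about 1 N back-force), with the fork centred under the round head. Now I pull up.

Call:
{"name": "play_rows", "arguments": {
  "steps": [
    [[0,0,-0.001,0,0,0,0.01],[0,0,-0.001,0,0,0,0.01],[0,0,-0.001,0,0,0,0.01],[0,0,-0.001,0,0,0,0.01],[0,0,0,0,0,0,0.01]]
  ]
}}

```text
time_s: 16.35
tool_pos: [0.5995, 0.0382, 0.1241]
tool_rot: [180.0, 0.1, -5.9]
force: [-0.8, 0.5, -9.2]
grip_width: 0.0157
grasp_force: 40.0
```

Call:
{"name": "play_rows", "arguments": {
  "steps": [
    [[0,0,-0.001,0,0,0,0.01],[0,0,-0.001,0,0,0,0.01],[0,0,-0.001,0,0,0,0.01],[0,0,0,0,0,0,0.01]]
  ]
}}

```text
time_s: 16.75
tool_pos: [0.5998, 0.0382, 0.1281]
tool_rot: [180.0, 0.1, -5.9]
force: [-2.0, 0.8, -7.3]
grip_width: 0.0154
grasp_force: 40.0
```

```bash
python3 r.py
```

```text
16.9 [0.6009 0.0381 0.1295] [ 1.7998e+02 -9.0000e-02 -5.8500e+00] [-2.13  0.78 -4.16  0.1   0.72 -0.01]
```

Call:
{"name": "play_rows", "arguments": {
  "steps": [
    [[0,0,-0.001,0,0,0,0.01],[0,0,-0.001,0,0,0,0.01],[0,0,0,0,0,0,0.01],[0,0,0,0,0,0,0.01]]
  ]
}}

```text
time_s: 17.3
tool_pos: [0.6012, 0.0381, 0.131]
tool_rot: [-180.0, -0.1, -5.9]
force: [-0.3, 0.3, -1.5]
grip_width: 0.0158
grasp_force: 40.0
```

```bash
python3 r.py
```

```text
17.45 [0.6006 0.0381 0.1303] [ 1.80e+02 -3.00e-02 -5.86e+00] [-0.16  0.26 -1.44  0.04 -0.   -0.01]
```

Call:
{"name": "play_rows", "arguments": {
  "steps": [
    [[0,0,-0.002,0,0,0,0.01],[0,0,-0.004,0,0,0,0.01],[0,0,-0.005,0,0,0,0.01],[0,0,-0.005,0,0,0,0.01],[0,0,-0.005,0,0,0,0.01],[0,0,-0.006,0,0,0,0.01],[0,0,-0.008,0,0,0,0.01],[0,0,-0.008,0,0,0,0.01],[0,0,-0.008,0,0,0,0.01],[0,0,-0.005,0,0,0,0.01],[0,0,-0.002,0,0,0,0.01],[0,0,0,0,0,0,0.01]]
  ]
}}

```text
time_s: 18.65
tool_pos: [0.6005, 0.0382, 0.1884]
tool_rot: [180.0, -0.0, -5.9]
force: [-0.0, -0.6, -1.7]
grip_width: 0.0158
grasp_force: 40.0
```

```bash
python3 r.py; python3 - <<'E'
from h import *
f,K,V=cam('top'); a=f[100:260,60:320]
d=np.load('wl.npz')['f'][60:260,150:350]
g,_,_=cam('scene')
im=np.hstack([cv2.resize(d,(400,400),interpolation=2),cv2.resize(g[140:220,200:280],(400,400),interpolation=2)])
save('w6',im)
for n,c in (('top','tray'),('scene','tray')):
  for r in silhouettes(n,c):print(n,r['p'],r['extent'])
ot=[onz((x*.64,y*.64),.022,K,V)[:2] for x,y in [(146,305),(234,297),(241,400),(153,407)]];print(np.mean(ot,0))
E
```

```text
18.8 [0.6001 0.0381 0.1877] [ 1.7999e+02  4.0000e-02 -5.8600e+00] [ 0.06 -0.04 -2.05  0.04  0.02  0.01]
top 0.64 [91.2, 189.9, 150.8, 263.1]
scene 0.77 [183.7, 238.5, 263.8, 299.5]
[0.44653035 0.29696991]
```

View pics/w6.png

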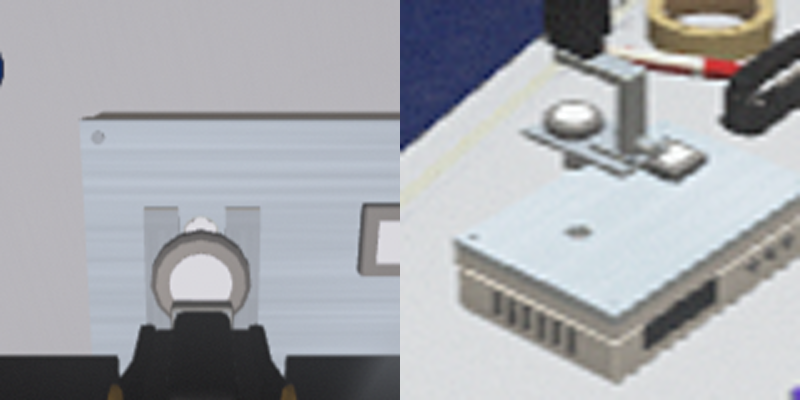

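The plug hangs on the fork: head at (200,280) in the left half, and the empty port at (578,232) in the right half. The square plug is still seated. Next I carry it gently to the tray.

Call:
{"name": "play_rows", "arguments": {
  "steps": [
    [[0,0,0,0,0,-0.02,0.01],[0,0,0,0,0,-0.034,0.01],[0,0,0,0,0,-0.034,0.01],[0,0,0,0,0,-0.034,0.01],[0,0,0,0,0,-0.034,0.01],[0,0,0,0,0,-0.034,0.01],[0,0,0,0,0,-0.018,0.01],[-0.001,-0.002,0,0,0,0,0.01],[-0.002,-0.005,0,0,0,0,0.01],[-0.004,-0.009,0,0,0,0,0.01],[-0.005,-0.012,0,0,0,0,0.01],[-0.006,-0.014,0,0,0,0,0.01]]
  ]
}}

```text
time_s: 20.2
tool_pos: [0.5773, 0.0793, 0.1881]
tool_rot: [-180.0, 0.0, 6.1]
force: [0.3, 0.5, -1.6]
grip_width: 0.0156
grasp_force: 40.0
```

Call:
{"name": "play_rows", "arguments": {
  "steps": [
    [[-0.006,-0.014,0,0,0,0,0.01],[-0.006,-0.014,0,0,0,0,0.01],[-0.006,-0.014,0,0,0,0,0.01],[-0.006,-0.014,0,0,0,0,0.01],[-0.006,-0.014,0,0,0,0,0.01],[-0.006,-0.014,0,0,0,0,0.01],[-0.006,-0.014,0,0,0,0,0.01],[-0.006,-0.014,0,0,0,0,0.01],[-0.006,-0.014,0,0,0,0,0.01],[-0.006,-0.014,0,0,0,0,0.01],[-0.006,-0.014,0,0,0,0,0.01],[-0.006,-0.014,0,0,0,0,0.01]]
  ]
}}

```text
time_s: 21.4
tool_pos: [0.488, 0.2386, 0.1881]
tool_rot: [180.0, -0.0, 6.1]
force: [-0.6, 0.3, -2.0]
grip_width: 0.0159
grasp_force: 40.0
```

Call:
{"name": "play_rows", "arguments": {
  "steps": [
    [[-0.006,-0.014,0,0,0,0,0.01],[-0.006,-0.014,0,0,0,0,0.01],[-0.005,-0.013,0,0,0,0,0.01],[-0.004,-0.011,0,0,0,0,0.01],[-0.002,-0.006,0,0,0,0,0.01],[-0.001,-0.002,0,0,0,0,0.01],[0,0,0,0,0,0,0.01],[0,0,0,0,0,0,0.01],[0,0,0,0,0,0,0.01]]
  ]
}}

```text
time_s: 22.3
tool_pos: [0.4589, 0.2938, 0.188]
tool_rot: [180.0, 0.0, 6.0]
force: [-0.3, -0.3, -3.1]
grip_width: 0.0157
grasp_force: 40.0
```

```bash
python3 r.py; python3 - <<'E'
from h import *
for c in ('wrist','top'):
  f,K,V=cam(c)
  for n,z in (('plug_round_head',.13),('tray',.022)):
    for r in silhouettes(c,n):
      e=r['extent'];ys,xs=np.nonzero(r['pixels']);m=(xs.mean(),ys.mean())
      print(c,n,round(r['p'],2),np.round(e),onz(m,z,K,V).round(3))
E
```

```text
22.45 [0.4587 0.2942 0.1881] [179.99  -0.     6.02] [-0.12  0.08 -2.01  0.01  0.   -0.01]
wrist plug_round_head 0.91 [226. 178. 273. 219.] [0.467 0.295 0.13 ]
wrist tray 0.67 [170.  99. 313. 247.] [0.471 0.309 0.022]
top plug_round_head 0.72 [187. 123. 199. 136.] [0.662 0.127 0.13 ]
top tray 0.9 [ 90. 190. 153. 264.] [0.423 0.278 0.022]
```

```bash
python3 - <<'E'
from h import *
d=np.load('wl.npz');K,V,t=d['K'],d['V'],d['t']
cam('wrist');r=silhouettes('wrist','tray')[0]['pixels']
c,s=np.cos(np.radians(6)),np.sin(np.radians(6))
P=[]
h,_=cv2.findContours(r.astype(np.uint8),0,2)[:2]
for p in np.vstack(h)[:,0]: P.append(onz(p,.021,K,V)[:2]-t[:2])
P=np.array(P)@np.array([[c,-s],[s,c]]);print(P.min(0),P.max(0),get_obs()['tool_pos'])
E
```

```text
[-0.08688434 -0.05969331] [0.07113861 0.08167398] [0.45846441 0.29463954 0.18812035]
```

Call:
{"name": "play_rows", "arguments": {
  "steps": [
    [[0,-0.003,0,0,0,0,0.01],[0,-0.004,0.005,0,0,0,0.01],[0,-0.002,0.012,0,0,0,0.01],[0,0,0.016,0,0,0,0.01],[0,0,0.016,0,0,0,0.01],[0,0,0.016,0,0,0,0.01],[0,0,0.012,0,0,0,0.01],[0,0,0.008,0,0,0,0.01],[0,0,0.005,0,0,0,0.01],[0,0,0.003,0,0,0,0.01],[0,0,0,0,0,0,0.01],[0,0,0,0,0,0,0.01]]
  ]
}}

```text
time_s: 24.05
tool_pos: [0.4579, 0.3038, 0.0957]
tool_rot: [-180.0, -0.1, 6.1]
force: [0.5, -0.1, -1.3]
grip_width: 0.0157
grasp_force: 40.0
```

Call:
{"name": "play_rows", "arguments": {
  "steps": [
    [[0,0,0.002,0,0,0,0.01],[0,0,0.002,0,0,0,0.01],[0,0,0.002,0,0,0,0.01],[0,0,0.002,0,0,0,0.01],[0,0,0.002,0,0,0,0.01],[0,0,0.002,0,0,0,0.01],[0,0,0.002,0,0,0,0.01],[0,0,0.002,0,0,0,0.01],[0,0,0.002,0,0,0,0.01],[0,0,0.001,0,0,0,0.01],[0,0,0,0,0,0,0.01],[0,0,0,0,0,0,0.01]]
  ]
}}

```text
time_s: 25.25
tool_pos: [0.4575, 0.3036, 0.0761]
tool_rot: [180.0, -0.0, 6.1]
force: [-0.6, 0.1, -0.9]
grip_width: 0.016
grasp_force: 40.0
```

```bash
python3 r.py; python3 - <<'E'
from h import *
f,K,V=cam('wrist')
for r in silhouettes('wrist','plug_round_head'):
      e=r['extent'];m=((e[0]+e[2])/2,(e[1]+e[3])/2); print(round(r['p'],2),np.round(e),onz(m,.033,K,V).round(3))
E
```

```text
25.4 [0.4576 0.3036 0.0762] [-1.80e+02 -1.00e-02  6.06e+00] [-0.18 -0.28 -1.05  0.05 -0.02  0.01]
0.95 [223. 181. 276. 224.] [0.465 0.305 0.033]
```

Force is low and the plug is still at the fork. I lower the last 7.6 mm.

Call:
{"name": "play_rows", "arguments": {
  "steps": [
    [[0,0,0.002,0,0,0,0.01],[0,0,0.002,0,0,0,0.01],[0,0,0.002,0,0,0,0.01],[0,0,0.001,0,0,0,0.01],[0,0,0,0,0,0,0.01],[0,0,0,0,0,0,0.01]]
  ]
}}

```text
time_s: 26.1
tool_pos: [0.4575, 0.3035, 0.0691]
tool_rot: [180.0, 0.0, 6.1]
force: [0.3, -0.3, -1.1]
grip_width: 0.0158
grasp_force: 40.0
```

Call:
{"name": "play_rows", "arguments": {
  "steps": [
    [[0,0,0.0005,0,0,0,0.01],[0,0,0.0003,0,0,0,0.01],[0,0,0,0,0,0,0.01],[0,0,0,0,0,0,0.01]]
  ]
}}

```text
time_s: 26.5
tool_pos: [0.4576, 0.3036, 0.0686]
tool_rot: [180.0, -0.0, 6.1]
force: [-0.3, 0.9, 1.1]
grip_width: 0.0158
grasp_force: 40.0
```

```bash
python3 r.py; python3 - <<'E'
from h import *
f,K,V=cam('wrist')
for r in silhouettes('wrist','plug_round_head'):
      e=r['extent'];m=((e[0]+e[2])/2,(e[1]+e[3])/2); print(round(r['p'],2),np.round(e),onz(m,.033,K,V).round(3))
E
```

```text
26.65 [0.4576 0.3036 0.0686] [ 1.80e+02 -1.00e-02  6.06e+00] [-0.78 -0.12  1.44 -0.11  0.16  0.03]
```

Call:
{"name": "play_rows", "arguments": {
  "steps": [
    [[0,0,0,0,0,0,0.018],[0,0,0,0,0,0,0.022],[0,0,0,0,0,0,0.03],[0,0,0,0,0,0,0.045],[0,0,0,0,0,0,0.05],[0,0,0,0,0,0,0.05],[0,0,0,0,0,0,0.05]]
  ]
}}

```text
time_s: 27.45
tool_pos: [0.4575, 0.3036, 0.0683]
tool_rot: [180.0, 0.0, 6.1]
force: [0.0, 0.3, -0.0]
grip_width: 0.048
grasp_force: 0.0
```

Call:
{"name": "play_rows", "arguments": {
  "steps": [
    [[0,0,-0.005,0,0,0,0.05],[0,0,-0.01,0,0,0,0.05],[0,0,-0.015,0,0,0,0.05],[0,0,-0.02,0,0,0,0.05],[0,0,-0.02,0,0,0,0.05],[0,0,-0.02,0,0,0,0.05],[0,0,-0.02,0,0,0,0.05],[0,0,-0.02,0,0,0,0.05],[0,0,-0.02,0,0,0,0.05],[0,0,0,0,0,0,0.05],[0,0,0,0,0,0,0.05]]
  ]
}}

```text
time_s: 28.55
tool_pos: [0.4577, 0.3038, 0.2192]
tool_rot: [-180.0, -0.1, 6.1]
force: [-0.1, 0.3, -0.5]
grip_width: 0.0503
grasp_force: 0.0
```

```bash
python3 r.py; python3 - <<'E'
from h import *
for c in ('wrist','top','scene'):
  f,K,V=cam(c)
  for n,z in (('plug_round_head',.03),('puller_grip',.084),('plug_square_head',.0655),('vial_a',.03),('carton',.025),('tray',.02)):
    for r in silhouettes(c,n):
      e=r['extent'];ys,xs=np.nonzero(r['pixels']);m=(xs.mean(),ys.mean())
      print(c,n,round(r['p'],2),np.round(e),onz(m,z,K,V).round(3))
E
```

```text
28.7 [0.457  0.3031 0.2175] [1.7996e+02 8.0000e-02 6.0700e+00] [ 0.29  0.48 -0.03  0.    0.01  0.  ]
wrist plug_round_head 0.87 [232. 147. 265. 172.] [0.468 0.305 0.03 ]
wrist puller_grip 0.76 [229. 134. 266. 213.] [0.457 0.303 0.084]
wrist vial_a 0.79 [447. 225. 480. 252.] [0.395 0.041 0.03 ]
wrist vial_a 0.66 [413. 208. 442. 230.] [0.417 0.093 0.03 ]
wrist vial_a 0.18 [233. 148. 265. 173.] [0.467 0.305 0.03 ]
wrist tray 0.87 [185.  99. 312. 233.] [0.458 0.305 0.02 ]
top plug_round_head 0.56 [188. 123. 200. 135.] [0.688 0.138 0.03 ]
top puller_grip 0.75 [118. 221. 136. 247.] [0.424 0.277 0.084]
top plug_square_head 0.56 [263. 158. 275. 175.] [ 0.592 -0.054  0.066]
top vial_a 0.5 [210. 238. 217. 242.] [0.412 0.082 0.03 ]
top carton 0.77 [277. 230. 308. 267.] [ 0.397 -0.115  0.025]
top tray 0.87 [ 92. 188. 154. 265.] [0.429 0.289 0.02 ]
scene plug_round_head 0.68 [186. 240. 264. 299.] [0.429 0.326 0.03 ]
scene plug_round_head 0.58 [212. 255. 226. 267.] [0.461 0.307 0.03 ]
scene plug_round_head 0.57 [187. 197. 199. 211.] [0.681 0.147 0.03 ]
scene puller_grip 0.57 [209. 231. 244. 283.] [0.412 0.337 0.084]
scene plug_square_head 0.56 [249. 169. 255. 178.] [ 0.593 -0.054  0.066]
scene vial_a 0.55 [295. 215. 301. 221.] [0.381 0.048 0.03 ]
scene vial_a 0.39 [278. 216. 285. 231.] [0.405 0.098 0.03 ]
scene carton 0.56 [301. 185. 336. 206.] [ 0.389 -0.094  0.025]
scene tray 0.81 [186. 238. 265. 299.] [0.436 0.32  0.02 ]
```

The puller stands in the tray with the plug at its fork, the bystanders have not moved, and the gripper is clear. I hand it in.

```bash
python3 -c "
from cell import *
print(sign_off())"
```

```text
the job is handed in; nothing more can be done
None
```

Job handed in at about 29 s: the round plug was pulled with the fork and now sits with the puller in the steel tray; the detections show the square plug still in its port and the vials and carton where they were.

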